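Lamp on, blue filter in, take the micrograph

TASK

Take a picture through the microscope using only the closed fingertips: first press down the raised, white-barred half of the black rocker on the cream lamp supply until it is fully on, then press the blue key of the filter keypad fully down so that it stays down, and last press the red button of the round white camera remote fully down for a moment and let it come up again. Press nothing out of that order and leave the yellow and green keys up. Pick nothing up: the remote stays lying where it is, and all the other things on the table stay where they stand.

Things in the scene. Friction and masses are not known exactly. Their poses are not given: they have to be found in the camera images.
- rocker (a joint): on/off rocker of the lamp supply, a hinge (rad): 0 = off (white-barred half raised), 0.34 = fully on (that half down and level); it stays where it is left; starts at 0 to 0.03. About 3 N on the raised half moves it
- rocker_on (a point): middle of the top face of the rocker's ON half, the half with a white bar. The rocker is black, V-shaped, 54 mm long and 28 mm wide, with its hinge across the middle; this point lies 18 mm from the hinge. Off, it stands about 71 mm above the table; fully on, 65 mm, where the half lies level
- lamp_supply: cream box 130 (x) x 110 (y) x 55 mm tall, fixed to the table; origin under its centre, z up. The rocker sits on its top, centred 15 mm towards the box's +x, the ON half on its +x side. It stands left or right of the keypad, the camera remote on the other side
- keypad: filter keypad, grey box with cream top 85 (x) x 185 (y) x 32 mm tall, fixed; origin under its centre. Three round keys (blue, yellow, green) in a row along its y, 56 mm apart, in any order
- key_blue (a joint): travel of the blue key (m): 0 = up, 0.007 = fully down; a push latch moved by about 3 N that stays where it is left; starts at 0 to 0.0008
- key_blue_top (a point): centre of the top of the blue key, a round cap 24 mm across; up, it stands 49 mm above the table, fully down 42 mm; the black collar round it (32 mm across) is at 37 mm
- key_yellow (a joint): travel of the yellow key (m): 0 = up, 0.007 = fully down; a push latch moved by about 3 N that stays where it is left; starts at 0 to 0.0008
- key_yellow_top (a point): centre of the top of the yellow key, a round cap 24 mm across; up, it stands 49 mm above the table, fully down 42 mm; the black collar round it (32 mm across) is at 37 mm
- key_green (a joint): travel of the green key (m): 0 = up, 0.007 = fully down; a push latch moved by about 3 N that stays where it is left; starts at 0 to 0.0008
- key_green_top (a point): centre of the top of the green key, a round cap 24 mm across; up, it stands 49 mm above the table, fully down 42 mm; the black collar round it (32 mm across) is at 37 mm
- remote: camera remote: loose white puck 64 mm across and 24 mm tall, 0.2 to 0.45 kg, lying on the table with the red shutter button in the middle of its top; origin under its centre
- shutter (a joint): travel of the shutter button (m): 0 = up, 0.006 = fully down; sprung, 1.2 N to start and 4 N to bottom; comes up by itself when let go
- shutter_top (a point): centre of the top of the red shutter button, 28 mm across; up, it stands 34 mm above the table
- oil_bottle: small amber bottle with black cap and paper label, 34 mm across, 70 mm tall, loose bystander; origin at the centre of its underside
- sample_cup: white sample jar with yellow lid, 56 mm across, 65 mm tall, loose bystander; origin at the centre of its underside
- petri_dish: clear flat round dish, 90 mm across, 15 mm tall, loose bystander; origin at the centre of its underside
- slide_box: blue slide box, 95 x 85 x 35 mm, loose bystander; origin at the centre of its underside
- lens_case: clear tube with black cap standing upright, 42 mm across, 54 mm tall, loose bystander; origin at the centre of its underside
- stain_jar: square glass jar with purple lid, 48 x 48 x 64 mm, loose bystander; origin at the centre of its underside
- tally: steel hand counter, 50 x 45 x 35 mm, loose bystander; origin at the centre of its underside
Things that resemble listed ones, but are neither listed nor needed, are in the scene too. What is shaped like the remote but pink is not meant.

How it is judged:
By the outcome, as a careful person would: the job done as asked, in the order asked, and still so for the second after the job is handed in, with the robot touching nothing.
It also fails if it takes over 48 s, if anything falls off the work surface, if the arm or the gripper's body presses on something with over 40 N, if the wrist force passes 120 N, or if a joint passes its speed limit or range.

ROBOT

A 6-joint arm with a two-finger parallel gripper is mounted at the origin on the work surface. World frame = base frame: x ahead of the robot, y to its left, z up, the work surface at z = 0. Lengths are in m, angles in rad, forces in N, time in s.
With the tool pointing down it reaches from about 0.25 to 0.775 m from the base axis. Payload 4 kg.
Tool frame: the origin (TCP) lies between the finger pads; the fingertips stand 11 mm ahead of it and the grasp point (between the pads) lies 8 mm behind it (robot.tip_extent is the z of the fingertips in the tool frame, in m); z points along the fingers, y is the line along which they close (so a half turn about z gives the same grasp; the last joint's range is limited). The gripper opens to 94 mm and grips with 3 to 60 N. Pads are 16 mm wide; open, the fingers measure 119 mm over their backs; the gripper's body (75 mm by 177 mm) begins 78 mm behind the grasp point.
Start: joints at [-1.378, 0.087, 1.371, -0, 1.684, -0.103], TCP at [0.16, -0.526, 0.217] pointing down, gripper open.
Joint ranges: [-3.1, 3.1], [-0.76, 2.03], [0.27, 2.55], [-1.08, 4.22], [0.17, 2.65], [-2.57, 2.57]. Speed limits (rad/s): [2.79, 2.79, 3.14, 3.14, 3.14, 3.14].

INTERFACE

Orientations are given as [roll, pitch, yaw] about the fixed x, y, z axes, in that order (R = Rz(yaw) Ry(pitch) Rx(roll)).
In Python, from bench import robot, imaging gives the robot as it stands.
- The arm moves only by the shell command python3 -m pendant 'ROWS'. ROWS is JSON, a list of rows, each a list of 7 numbers: the shift along the world's x, y, z in cm, then the turn, a rotation vector about the world's x, y, z in degrees, then the opening, from 0 (shut) to 1 (fully open). In form: [[dx, dy, dz, ax, ay, az, jaw], ...]. A call has 1 to 8 rows; each row shifts and turns the commanded pose from where the row before left it; what a row does not reach is not made up. A row lasts 1/10 s, in which the tool goes at most 50 mm and 8.59 degrees, less where a joint would pass 70% of its speed; a pose out of reach is approached as far as the arm can. A call is refused whole if a number of a shift passes 5 or a number of a turn 8.59, either way. A call with a gripper value outside its range is refused whole. The fingers move at their own pace and stop on an object; the grip force is fixed at half the most. Time passes only in rows, so rows that do not move let the fingers close. It gives the time, the measured TCP pose, the force, the opening and the grip force at its end, in the units of the state.
- robot.get_obs(): the state, without advancing time (a new reading comes with each control period).
- imaging.snapshot(name): name is "scene" or "side" or "wrist"; returns the picture (480x640x3 uint8, red, green, blue); there is no depth.
- imaging.camera_params(name): a dict with "camera_matrix" (3x3 intrinsics, pixels), "R" (3x3) and "t" (3): a world point X has camera coordinates R X + t. Camera axes: x right, y down, z forward; pixel columns grow to the right and rows downward; lengths in m; the calibration is good to about 2 mm. A picture is of the moment at which its call begins: read the wrist's pose just before it. camera_params takes no time and is no camera call; for the wrist camera it gives the pose at the moment of the call.
- robot.close_job(): hands the job in; it is judged then, once.
The state is a dict: "time": time; "joint_positions": joint angles; "qvel": joint speeds; "joint_torque": joint torques, N m; "tool_pos": TCP position; "ee_rot": TCP orientation; "wrist_force": force on the tool from outside, world axes, zero at the start; "wrist_torque": the same for the moment, N m; "width": finger opening in m; "finger_force": force on a finger pad.
Only numpy, scipy, OpenCV 4.12 (cv2) and the standard library are available. Lean on these libraries where they do the work, as an engineer would, in place of code of your own. Each camera call takes 0.05 s, during which the arm holds its last target. There are 200 camera calls.

## Working session

There is one attempt and no reset: what is moved stays moved. The work goes in short steps, Python scripts to look and compute and a shell command to move; the robot and the scene stay as the last step left them, time stands still between calls to the robot, and variables do not carry over. Pictures are saved under pics/ and viewed, at most 10 in all, crops included, and the job is handed in when it is done.

```bash
mkdir -p pics; cat > h.py <<'E'
import sys; sys.path.insert(0,'.')
import numpy as np, cv2
from bench import robot, imaging
def snap(n,f):
    p=imaging.camera_params(n); im=imaging.snapshot(n); cv2.imwrite('pics/'+f,im[:,:,::-1]); return im,p
def ray(p,uv,z):
    K=np.array(p["camera_matrix"]);R=np.array(p["R"]);t=np.array(p["t"])
    d=R.T@np.linalg.inv(K)@np.array([uv[0],uv[1],1.]);c=-R.T@t
    return c+d*(z-c[2])/d[2]
def proj(p,X):
    K=np.array(p["camera_matrix"]);q=K@(np.array(p["R"])@np.array(X)+np.array(p["t"]));return q[:2]/q[2]
E
python3 - <<'E'
from h import *
for n in("scene","side"):
    im,p=snap(n,n+"0.png"); print(n,-np.array(p["R"]).T@np.array(p["t"]))
    np.savez(n+"0.npz",im=im,**{k:np.array(p[k]) for k in("camera_matrix","R","t")})
o=robot.get_obs();print(o["time"],o["tool_pos"],o["ee_rot"],o["wrist_force"],robot.tip_extent)
E
```

```text
scene [ 1.26290315 -0.36215352  0.78017009]
side [0.26213286 0.51748078 0.82357461]
0.1 [ 0.16021003 -0.52564164  0.21542988] [-3.13960539e+00 -1.75295470e-04  2.95771387e-01] [ 0.27248071 -0.12996991  0.34811007] 0.011
```

View pics/scene0.png

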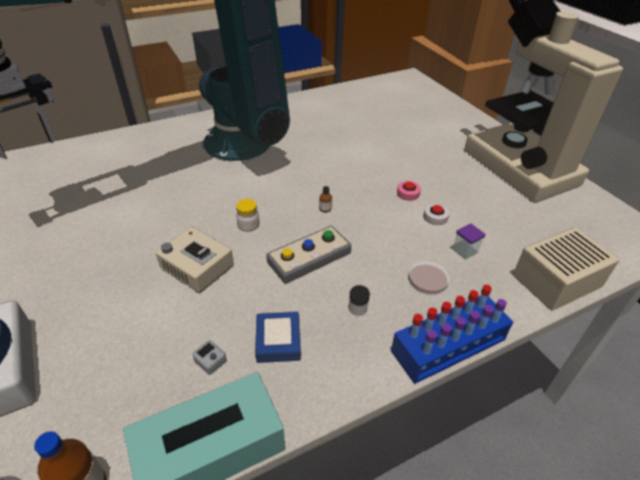

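View pics/side0.png

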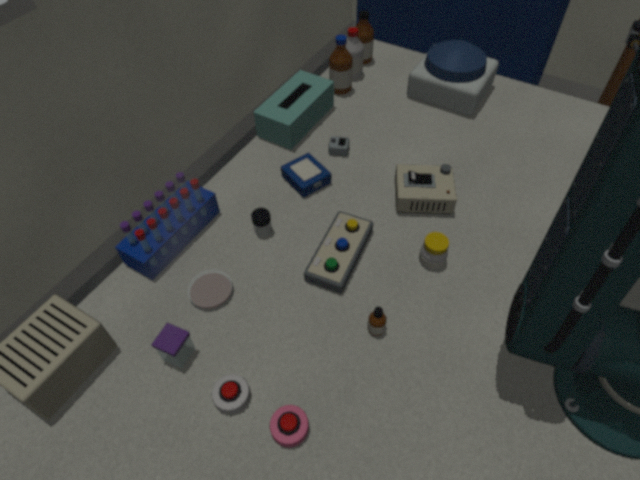

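The scene view shows the supply near (195,255), with rocker at (197,250). The blue key is at (308,244), the white remote at (436,211), and the pink decoy at (409,188). In the side view the same things are at (422,180), (343,244), (230,390) and (289,423). Next I locate them by colour.

```bash
python3 - <<'E'
from h import *
W={'scene':{'blue':(308,244),'yellow':(288,254),'green':(328,236),'red':(437,210)},'side':{'blue':(343,244),'yellow':(352,225),'green':(331,264),'red':(230,390)}}
H={'blue':(100,130),'yellow':(20,35),'green':(45,85),'red':(0,8)}
for n in W:
    d=np.load(n+'0.npz');hsv=cv2.cvtColor(d['im'],cv2.COLOR_RGB2HSV)
    for c,uv in W[n].items():
        m=cv2.inRange(hsv,(H[c][0],120,40),(H[c][1],255,255))
        if c=='red': m|=cv2.inRange(hsv,(172,120,40),(180,255,255))
        k,l,s,ce=cv2.connectedComponentsWithStats(m)
        i=min((i for i in range(1,k) if s[i,4]>15),key=lambda i:np.hypot(*(ce[i]-uv)))
        z=.031 if c=='red' else .045
        print(n,c,ce[i].round(1),s[i,4],ray(d,ce[i],z).round(4))
    a=d['im'][215:295,150:240] if n=='scene' else d['im'][155:220,385:465]
    cv2.imwrite(f'pics/c_{n}.png',cv2.resize(a[:,:,::-1],None,fx=4.5,fy=4.5,interpolation=cv2.INTER_CUBIC)) 
a=cv2.imread('pics/c_scene.png');b=cv2.imread('pics/c_side.png')
c=np.zeros((max(a.shape[0],b.shape[0]),a.shape[1]+b.shape[1],3),np.uint8);c[:a.shape[0],:a.shape[1]]=a;c[:b.shape[0],a.shape[1]:]=b
cv2.imwrite('pics/c.png',c);print(c.shape,a.shape)
E
```

```text
scene blue [307.9 244. ] 67 [ 0.5582 -0.0248  0.045 ]
scene yellow [286.8 253.1] 101 [ 0.5647 -0.08    0.045 ]
scene green [327.7 234.3] 46 [0.5485 0.0311 0.045 ]
scene red [437.  209.1] 78 [0.5699 0.334  0.031 ]
side blue [341.7 243.6] 94 [ 0.5546 -0.0175  0.045 ]
side yellow [351.9 224.3] 106 [ 0.5615 -0.0738  0.045 ]
side green [331.3 263.4] 85 [0.5479 0.0364 0.045 ]
side red [229.2 389.9] 240 [0.5695 0.3397 0.031 ]
(360, 765, 3) (360, 405, 3)
```

View pics/c.png

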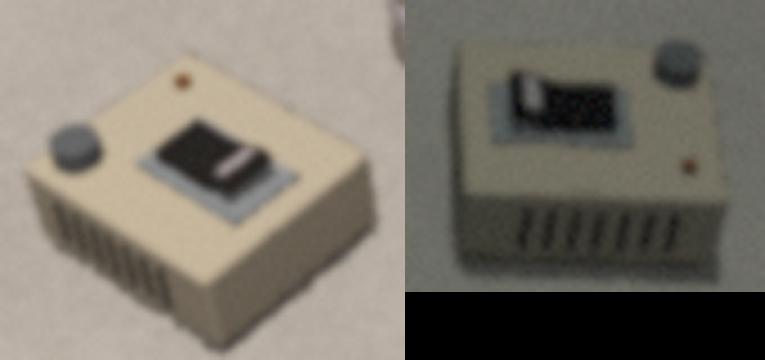

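```bash
python3 - <<'E'
from h import *
s=np.load('scene0.npz');e=np.load('side0.npz')
S=lambda x,y:(150+x/4.5,215+y/4.5); E=lambda x,y:(385+(x-405)/4.5,155+y/4.5)
print('bar',ray(s,S(238,163),.071),ray(e,E(533,93),.071))
for n,p,c in(('s',s,[S(30,175),S(190,55),S(373,160),S(210,285)]),('e',e,[E(460,42),E(708,45),E(725,203),E(460,195)])):
    q=np.array([ray(p,x,.055)for x in c]);print(n,q.round(3),q.mean(0).round(4))
    f=q[1:]-q[:-1];print(np.degrees(np.arctan2(f[:,1],f[:,0])),np.linalg.norm(f,axis=1))
p=imaging.camera_params('wrist');print(-np.array(p["R"]).T@np.array(p["t"]),p["R"])
E
```

```text
bar [ 0.50578643 -0.2501392   0.071     ] [ 0.50125656 -0.24773348  0.071     ]
s [[ 0.453 -0.34   0.055]
 [ 0.4   -0.247  0.055]
 [ 0.515 -0.188  0.055]
 [ 0.562 -0.282  0.055]] [ 0.4826 -0.2643  0.055 ]
[119.72111865  27.30063978 -63.78966106] [0.10742984 0.12947498 0.10526125]
e [[ 0.555 -0.28   0.055]
 [ 0.443 -0.342  0.055]
 [ 0.395 -0.24   0.055]
 [ 0.508 -0.181  0.055]] [ 0.475  -0.2607  0.055 ]
[-151.10247703  115.38911771   27.62736709] [0.1276432  0.11216591 0.12758498]
[ 0.23488546 -0.50418694  0.38352534] [[ 0.29156202 -0.95654952 -0.00214853]
 [-0.92166718 -0.28152931  0.26696604]
 [-0.25597111 -0.07585693 -0.96370354]]
```

```bash
python3 -m pendant '[[3.7,3.2,0,0,0,1.4,0],[3.7,3.2,-0.5,0,0,1.4,0],[3.7,3.2,-0.5,0,0,1.4,0],[3.7,3.2,-1,0,0,1.4,0],[3.7,3.2,-1,0,0,1.4,0],[3.7,3.2,-1,0,0,1.4,0],[3.7,3.2,-1,0,0,1.4,0],[3.7,3.2,0,0,0,1.2,0]]'
python3 - <<'E'
from h import *
im,p=snap('wrist','w1.png');np.savez('w1.npz',im=im,**{k:np.array(p[k]) for k in("camera_matrix","R","t")})
o=robot.get_obs();print(o["time"],o["tool_pos"],o["ee_rot"],o["width"],proj(p,[.507,-.248,.071]))
E
```

```text
time: 0.9
tool_pos: [0.4565, -0.2678, 0.1642]
ee_rot: [-3.138, 0.002, 0.489]
wrist_force: [0.7, -1.1, -0.7]
width: 0.0335
finger_force: 0.0
0.95 [ 0.46191588 -0.2624293   0.16482543] [-3.13698654 -0.00553187  0.49644243] 0.029621632329009693 [331.4294901  176.81473885]
```

View pics/w1.png

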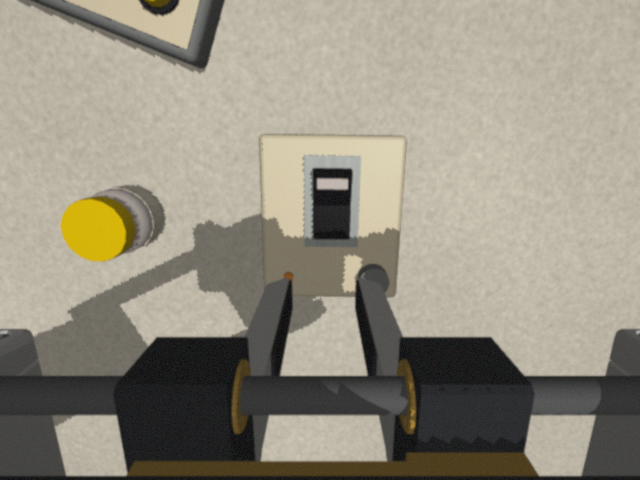

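The rocker lies aligned with the tool at (314–351, 168–240), white bar at (333,184). The supply fills (262–405, 135–295).

```bash
python3 - <<'E'
from h import *
w=np.load('w1.npz')
a=ray(w,(332,168),.074);b=ray(w,(332,240),.066);m=ray(w,(333,184),.071);print(a,b,m,np.linalg.norm((a-b)[:2]))
u=(a-b)[:2];u/=np.linalg.norm(u);print(np.degrees(np.arctan2(u[1],u[0])),'on',(a+b)[:2]/2+.018*u)
q=[ray(w,x,.055)for x in((262,135),(405,135))];mid=(q[0]+q[1])/2;print(mid,mid[:2]-.032*u)
o=robot.get_obs();print(o["tool_pos"],o["ee_rot"],o["width"])
E
```

```text
[ 0.5127466  -0.24529174  0.074     ] [ 0.46518245 -0.27115037  0.066     ] [ 0.50306938 -0.25139342  0.071     ] 0.054138870591972636
28.531069266425853 on [ 0.50477857 -0.24962362]
[ 0.53310398 -0.23591593  0.055     ] [ 0.50499012 -0.25120026]
[ 0.46191588 -0.2624293   0.16482543] [-3.13698654 -0.00553187  0.49644243] 0.029621632329009693
```

```bash
python3 -m pendant '[[2.1,0.6,0,0,0,0,0],[2.2,0.6,-1,0,0,0,0],[0,0,-2,0,0,0,0],[0,0,-2,0,0,0,0],[0,0,-1.5,0,0,0,0],[0,0,0,0,0,0,0],[0,0,0,0,0,0,0],[0,0,0,0,0,0,0]]'
```

```text
time: 1.75
tool_pos: [0.4999, -0.2587, 0.1028]
ee_rot: [3.139, -0.001, 0.487]
wrist_force: [-0.5, -0.5, -0.4]
width: 0.0004
finger_force: 0.0
```

```bash
python3 -m pendant '[[0.5,0.9,-0.5,0,0,0,0],[0,0,-0.5,0,0,0,0],[0,0,-0.5,0,0,0,0],[0,0,-0.5,0,0,0,0],[0,0,-0.4,0,0,0,0],[0,0,-0.2,0,0,0,0],[0,0,0,0,0,0,0],[0,0,0,0,0,0,0]]'
```

```text
time: 2.55
tool_pos: [0.505, -0.2491, 0.0762]
ee_rot: [3.141, -0.001, 0.488]
wrist_force: [1.8, 1.8, 3.7]
width: 0.0006
finger_force: 2.5
```

```bash
python3 -m pendant '[[0,0,-0.2,0,0,0,0],[0,0,-0.1,0,0,0,0],[0,0,0,0,0,0,0],[0,0,0,0,0,0,0]]'
```

```text
time: 2.95
tool_pos: [0.5051, -0.2492, 0.0761]
ee_rot: [3.14, -0.002, 0.488]
wrist_force: [-2.6, 4.2, 16.4]
width: 0.0003
finger_force: 7.8
```

```bash
python3 -m pendant '[[0,0,2,0,0,0,0],[0,0,4,0,0,0,0],[-1,2,3,0,0,-4,0],[-1,4,1,0,0,-8,0],[0,4,0,0,0,-8,0],[0,0,0,0,0,0,0],[0,0,0,0,0,0,0]]'
python3 - <<'E'
from h import *
im,p=snap('wrist','w2.png');np.savez('w2.npz',im=im,**{k:np.array(p[k]) for k in("camera_matrix","R","t")})
o=robot.get_obs();print(o["time"],o["tool_pos"],o["ee_rot"],o["width"],proj(p,[.556,-.021,.045]))
E
```

```text
time: 3.65
tool_pos: [0.4835, -0.1491, 0.1716]
ee_rot: [3.141, 0.002, 0.141]
wrist_force: [-0.4, -0.5, -0.5]
width: 0.0004
finger_force: 0.0
3.7 [ 0.48362715 -0.14969132  0.17152034] [3.14106422e+00 2.37424557e-03 1.39800136e-01] 0.0003991552431076355 [171.0682873  125.99234126]
```

View pics/w2.png

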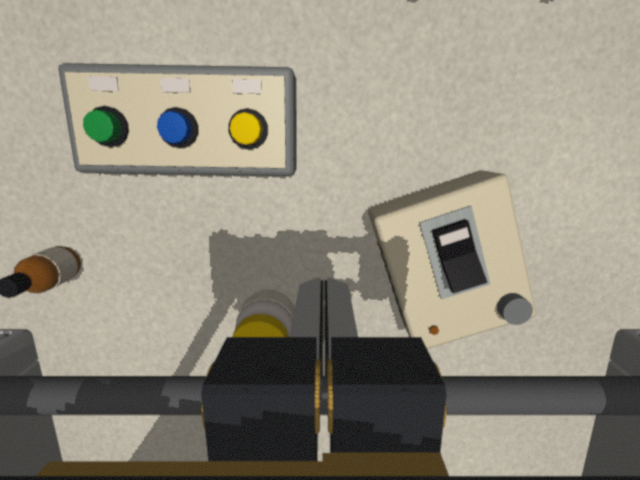

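The rocker's barred half at (455,237) now lies level. The blue key is at (174,127), between green (102,125) and yellow (246,128).

```bash
python3 - <<'E'
from h import *
w=np.load('w2.npz');hsv=cv2.cvtColor(w['im'],cv2.COLOR_RGB2HSV)
for c,h,uv in(('b',(100,130),(174,127)),('y',(20,35),(246,128)),('g',(45,85),(102,125))):
    k,l,s,ce=cv2.connectedComponentsWithStats(cv2.inRange(hsv,(h[0],120,40),(h[1],255,255)))
    i=min((i for i in range(1,k) if s[i,4]>50),key=lambda i:np.hypot(*(ce[i]-uv)))
    print(c,ce[i],s[i],ray(w,ce[i],.047))
E
```

```text
b [174.2011236 127.       ] [158 110  34  34 890] [ 0.55563216 -0.02419918  0.047     ]
y [245.3972912  128.23927765] [229 111  34  35 886] [ 0.56241285 -0.0783272   0.047     ]
g [101.97684211 125.67894737] [ 84 109  37  34 950] [0.54881476 0.03059783 0.047     ]
```

```bash
python3 -m pendant '[[2.4,4.2,0,0,0,0,0],[2.4,4.2,0,0,0,0,0],[2.4,4.3,-1,0,0,0,0],[0,0,-3,0,0,0,0],[0,0,-3,0,0,0,0],[0,0,-2,0,0,0,0],[0,0,0,0,0,0,0],[0,0,0,0,0,0,0]]'
```

```text
time: 4.5
tool_pos: [0.5561, -0.0235, 0.082]
ee_rot: [3.141, 0.002, 0.138]
wrist_force: [0.1, -1.1, 1.4]
width: 0.0003
finger_force: 0.0
```

Fully down means TCP z = 0.053; I stop just short of it, then push until the force rises.

```bash
python3 -m pendant '[[0,0,-1.5,0,0,0,0],[0,0,-0.5,0,0,0,0],[0,0,-0.4,0,0,0,0],[0,0,-0.3,0,0,0,0],[0,0,-0.2,0,0,0,0],[0,0,-0.2,0,0,0,0],[0,0,0,0,0,0,0],[0,0,0,0,0,0,0]]'
```

```text
time: 5.3
tool_pos: [0.5562, -0.0226, 0.0531]
ee_rot: [3.141, -0.0, 0.139]
wrist_force: [-3.9, 0.0, 6.9]
width: 0.0007
finger_force: 3.7
```

```bash
python3 -m pendant '[[0,0,-0.2,0,0,0,0],[0,0,0,0,0,0,0],[0,0,0,0,0,0,0]]'
```

```text
time: 5.6
tool_pos: [0.5562, -0.0226, 0.0529]
ee_rot: [3.14, -0.001, 0.139]
wrist_force: [-7.8, -0.3, 14.0]
width: 0.0004
finger_force: 7.3
```

```bash
python3 -m pendant '[[0,0,2,0,0,0,0],[0,0,4,0,0,0,0],[0,0,4,0,0,0,0],[-0.8,4.5,1.5,0,0,0,0],[-1,4.8,0,0,0,0,0],[-1,4.8,0,0,0,0,0],[-1,4.8,0,0,0,0,0],[-1,4.8,0,0,0,0,0]]'
python3 -m pendant '[[0,2,0,0,0,0,0],[0,0,0,0,0,0,0],[0,0,0,0,0,0,0]]'
python3 - <<'E'
from h import *
im,p=snap('wrist','w3.png');w=p
o=robot.get_obs();print(o["time"],o["tool_pos"],o["ee_rot"],o["width"],proj(p,[.5695,.337,.031]))
hsv=cv2.cvtColor(im,cv2.COLOR_RGB2HSV)
k,l,s,ce=cv2.connectedComponentsWithStats(cv2.inRange(hsv,(0,150,60),(6,255,255))|cv2.inRange(hsv,(174,150,60),(180,255,255)))
for i in range(1,k):
    if s[i,4]>100: print(ce[i],s[i],ray(w,ce[i],.032))
E
```

```text
time: 6.4
tool_pos: [0.5078, 0.2168, 0.1647]
ee_rot: [-3.141, -0.002, 0.139]
wrist_force: [1.4, 0.2, 0.7]
width: 0.0002
finger_force: 0.0
time: 6.7
tool_pos: [0.5082, 0.2347, 0.1643]
ee_rot: [3.141, -0.0, 0.14]
wrist_force: [-0.4, 0.2, -0.8]
width: 0.0008
finger_force: 0.0
6.75 [0.50840651 0.23403719 0.16440072] [ 3.14101183e+00 -1.10240454e-04  1.38356826e-01] 0.0007844957176318568 [206.51443931 146.21647057]
[205.87583572 146.11365807] [ 188  128   37   37 1047] [0.56956115 0.33720338 0.032     ]
[205.92515337 279.93619632] [190 264  33  32 815] [0.45524089 0.33101342 0.032     ]
```

View pics/w3.png

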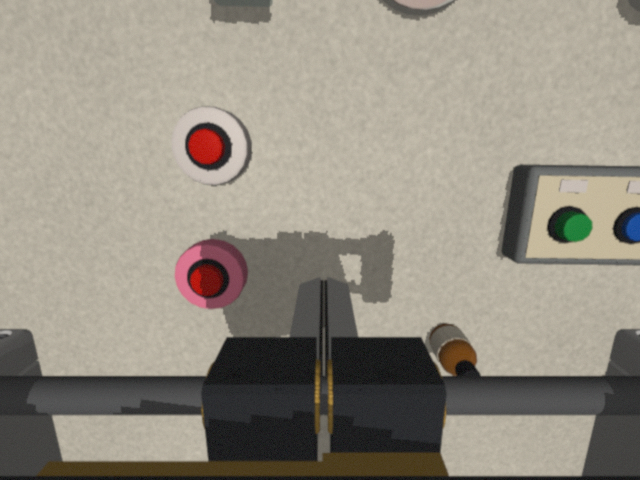

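The white remote's button is at (206,146), which is (0.5695, 0.337). The pink decoy is at (206,280).

```bash
python3 -m pendant '[[3,4,0,0,0,0,0],[3.1,4,0,0,0,0,0],[0,2.2,-2,0,0,0,0],[0,0,-4,0,0,0,0],[0,0,-2.5,0,0,0,0],[0,0,-1.2,0,0,0,0],[0,0,0,0,0,0,0],[0,0,0,0,0,0,0]]'
```

```text
time: 7.55
tool_pos: [0.57, 0.3356, 0.0691]
ee_rot: [-3.141, -0.002, 0.137]
wrist_force: [0.7, 0.6, 0.1]
width: 0.0005
finger_force: 0.0
```

```bash
python3 -m pendant '[[0,0.1,-1.5,0,0,0,0],[0,0,-0.7,0,0,0,0],[0,0,-0.3,0,0,0,0],[0,0,-0.3,0,0,0,0],[0,0,-0.2,0,0,0,0],[0,0,-0.1,0,0,0,0],[0,0,0,0,0,0,0],[0,0,0,0,0,0,0]]'
```

```text
time: 8.35
tool_pos: [0.5689, 0.3371, 0.0392]
ee_rot: [3.141, -0.001, 0.139]
wrist_force: [-2.9, -1.6, 8.5]
width: 0.0003
finger_force: 4.6
```

```bash
python3 -m pendant '[[0,0,-0.1,0,0,0,0],[0,0,0,0,0,0,0],[0,0,0,0,0,0,0]]'; python3 -m pendant '[[0,0,1,0,0,0,0],[0,0,2,0,0,0,0],[0,0,4,0,0,0,0],[-2,-3,4,0,0,0,0],[-3,-3,2,0,0,0,0],[-3,-3,0,0,0,0,0],[0,0,0,0,0,0,0],[0,0,0,0,0,0,0]]'
python3 - <<'E'
from h import *
snap('scene','s2.png');snap('wrist','w4.png')
a=cv2.imread('pics/s2.png')[180:300,140:460];b=cv2.imread('pics/w4.png')
cv2.imwrite('pics/f.png',np.vstack([cv2.resize(a,(640,240),interpolation=cv2.INTER_CUBIC),b[:340]]))
E
```

```text
time: 8.65
tool_pos: [0.5689, 0.3371, 0.0391]
ee_rot: [3.141, -0.001, 0.139]
wrist_force: [-5.3, -3.2, 11.9]
width: 0.0008
finger_force: 6.0
time: 9.45
tool_pos: [0.4899, 0.2492, 0.1628]
ee_rot: [-3.141, -0.001, 0.138]
wrist_force: [0.8, 0.3, 0.8]
width: 0.0005
finger_force: 0.0
```

View pics/f.png

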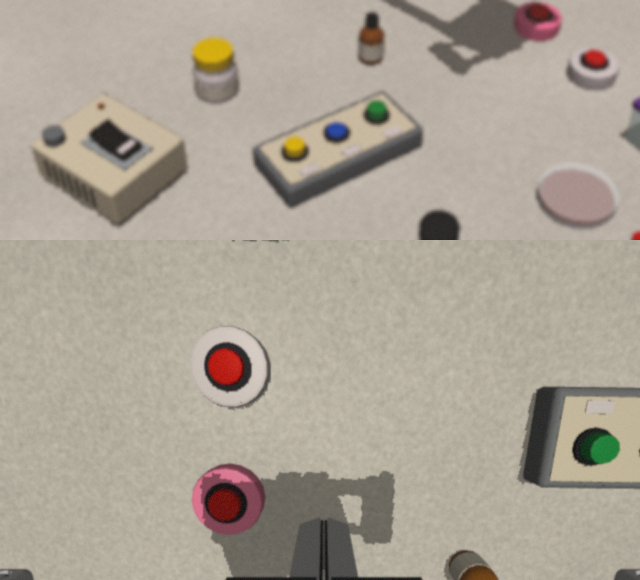

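The rocker is on at (120,140), and blue at (337,130) sits lower than yellow and green. The shutter button is back up at (227,366), and everything else stands in place.

```bash
python3 -c "
from bench import robot; print(robot.close_job())"
```

```text
the job is handed in; nothing more can be done
None
```

I handed the job in at about 9.5 s: the rocker is on, the blue key is latched down, and the shutter was pressed and came back up, in that order; the last pictures show the yellow and green keys up and nothing moved.

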